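# Unlock and slide open the lichen drying box

### The job

Open the lichen drying box: first pull the T-handled plunger on the bridge fully up against its spring and only then give it a quarter turn, without forcing it, so that its cross pin drops into the rest notch and it stays retracted when you let go. Then lift the hatch off its seat by the bow handle, ease it a few centimetres towards the bridge, set it down level on the rails and let go of it there, because a hand on that handle cannot pass under the bridge. Take the hatch again by the knob at its rear edge and slide it on under the bridge until it meets the end stop, leaving it lying on its rails, the plunger still retracted and the dish, bottle and slide box beside the work undisturbed.

Things in the scene. Friction and masses are not known exactly. Their poses are not given: they have to be found in the camera images.
- dryer: Drying box fixed to the bench: white, 184 mm wide (its x), 355 mm long (its y, -100 to +255 mm); z up, origin on the bench under the hatch. The well at its -y end is closed by the hatch, seated 70 mm above the bench (6 mm below the rail tops); the rest is a closed deck. The hatch slides towards the box's +y. The box's x, y and yaw vary.
- rail (a point): Top of the steel rail at the box's +x side, at x = 72, y = 20 mm in the box's frame, 76 mm above the bench; a like one runs at -x. Notches in the rails hold the seated hatch's four lugs. Guide walls outside the rails reach 84 mm height and leave the lugs 2 mm play each side. Axes as the box's.
- end_stop (a point): Middle of the inner face of the white end wall that stops the open hatch: y = +240 mm in the box's frame, 85 mm above the bench. Axes as the box's.
- bridge (a point): Middle of the underside of the aluminium bridge over the box, at y = +112 mm in the box's frame, 124 mm above the bench. The bridge is 40 mm wide (y +92 to +132 mm) and 10 mm thick; its legs stand outside the rails. It carries the plunger at x = +28 mm. Axes as the box's.
- plunger_pull (a joint): Lift of the plunger, m. 0: down, its pin 6 mm deep in a blind pocket of the hatch, which then cannot slide. Spring: 6 N at 0, 12 N at 0.022, always pushing down. Stop at 0.032. It turns only above 0.025. At rest in the notch it reads about 0.022; the hatch can then be raised 16 mm off its seat before it meets the pin or its bush.
- plunger_twist (a joint): Turn of T-handle and cross pin, rad, counter-clockwise from above positive. About 0 (+-0.1): cross pin in the deep slot of the square steel guide block, T-handle along the box's y. +1.57 or -1.57 (either serves, +-0.14 play): over the rest notch, which is 3 mm deep, T-handle along the box's x. Stops at +-1.72.
- t_handle (a point): Centre of the plunger's black T-handle: a bar 64 mm long (along this point's y), 12 mm thick (x), 22 mm high (z), its underside 9 mm above the guide block when down; this point is then 184 mm above the bench. Nothing stands near it at that height. The point lifts and turns with it.
- hatch: Loose hatch, grey metal plate 128 (x) x 210 (y, -85 to +125) x 10 mm, 0.3 to 0.65 kg, with four side lugs; origin on its underside. In the box's frame the origin is at x = y = 0, z = 70 mm seated; z = 76 mm on the rails; y = +115 mm against the end stop. Shifted 10 mm or more to +y, all lugs lie on the rails.
- hatch_handle (a point): Middle of the grip bar of the black bow handle over the hatch's balance point (16 mm to +y of its origin): bar 80 mm long (y), 12 mm wide (x), 12 mm high, this point 26 mm above the plate's upper face, 20 mm free under the bar. Axes as the hatch's. On the rails it clears the bridge by 6 mm.
- hatch_knob (a point): Centre of the grip of the black round knob at the hatch's rear edge (68 mm to -y of its origin): 30 mm across, grip 14 mm high, this point 26 mm and the top 33 mm above the plate's upper face. With the hatch at the end stop the knob's centre is 45 mm short of the bridge.
- petri_dish: Clear dish, 90 mm across, 12 mm high, on the bench just beyond the box's +y end; bystander. Origin at its underside.
- dropper_bottle: White squeeze bottle with a needle tip, 32x45x71 mm, on the bench just beyond the box's +y end; bystander. Origin at its underside.
- slide_box: White slide box, 45x88x29 mm, on the bench beyond the box (seen from the robot), right of the microscope; bystander. Origin at its underside.

How it is judged:
By the outcome, as a careful person would: the job done as asked, in the order asked, and still so for the second after the job is handed in, with the robot touching nothing.
It also fails if it takes over 58 s, if anything falls off the work surface, if the arm or the gripper's body presses on something with over 40 N, if the wrist force passes 120 N, or if a joint passes its speed limit or range.

### The arm

A 7-joint arm with a two-finger parallel gripper is mounted at the origin on a cart in front of the work surface, level with it; the furniture and walls round the work are solid. World frame = base frame: x ahead of the robot, y to its left, z up, the work surface at z = 0. Lengths are in m, angles in rad, forces in N, time in s.
With the tool pointing down it reaches from about 0.4 to 0.9 m from the base axis. Payload 5.5 kg.
Tool frame: the origin (TCP) lies on the front face of the gripper's body, between the roots of the fingers; the fingertips stand 73 mm ahead of it and the grasp point (between the pads) lies r.grip_point_offset ahead of it (r.grip_point_offset is the distance from the TCP to the grasp point, in m); z points along the fingers, x is the direction in which the jaws open and shut, and the axes are right-handed (so a half turn about z gives the same grasp; the last joint's range is limited). The gripper opens to 85 mm and grips with 20 to 120 N. Pads are 22 mm wide; open, the fingers measure 114 mm over their backs; the gripper's body (76 mm by 85 mm) begins 54 mm behind the grasp point. The pads swing forward as they close: fully open they stand 13 mm farther back than shut.
Start: joints at [-1.074, 0.501, -0.427, 1.55, 0.221, 1.138, -0.21], TCP at [0.151, 0.632, 0.304] pointing down, gripper open.
Joint ranges: [-2.88, 2.88], [-0.31, 2.03], [-1.54, 1.56], [0.2, 2.42], [-1.41, 4.55], [0.19, 2.02], [-2.57, 2.57]. Speed limits (rad/s): [2.57, 2.57, 3.14, 3.14, 3.14, 3.14, 3.14].

### API

Orientations are given as a unit quaternion [x, y, z, w].
In Python, from plant import r gives the robot as it stands.
- The arm moves only by the tool move_arm, never from a script. Its argument "increments" is a list of rows, each an object with "delta_pos": the shift along the tool's x, y, z in m, a list of three; "dr": the turn, a rotation vector about the tool's x, y, z in rad, a list of three; "hand": the opening, from 0 (shut) to 1 (fully open). A call has 1 to 5 rows; each row is the pose to reach, as a shift and turn from the pose measured when the call began, along the tool's axes at that moment; what a row does not reach only later rows make up. A row lasts 1/12 s, in which the tool goes at most 41.7 mm and 7.16 degrees, less where a joint would pass 70% of its speed; a pose out of reach is approached as far as the arm can. A call with a gripper value outside its range is refused whole. The fingers move at their own pace and stop on an object; "newtons" is the grip in N (left out, the last holds). Time passes only in rows, so rows that repeat a pose let the fingers close. It gives the time, the measured TCP pose, the force and the opening at its end, in the units of the state.
- r.get_state(): the state, without advancing time (a new reading comes with each control period).
- r.read_camera(name): name is "scene" or "top" or "wrist"; returns the picture (480x640x3 uint8, red, green, blue); there is no depth.
- r.camera_params(name): a dict with "camera_matrix" (3x3 intrinsics, pixels), "world_to_cam" (4x4, takes a point from world to camera coordinates). Camera axes: x right, y down, z forward; pixel columns grow to the right and rows downward; lengths in m; the calibration is good to about 2 mm. A picture is of the moment at which its call begins: read the wrist's pose just before it. camera_params takes no time and is no camera call; for the wrist camera it gives the pose at the moment of the call.
- r.finish_job(): hands the job in, once; it reports no verdict.
Trained networks look in the newest picture that a camera, given by its name, has taken for a name from the list of things; names that differ only in an ending like _2 or _b are one class to them, and where a whole thing is asked for, a point or a joint stands for the part that bears it (a point fixed in the world has none). Each returns a list of dicts, best first, with "conf" (0 to 1); they miss things now and then, are a little off and sometimes report something else, mostly with a low value. They report only what shows in the picture. A call takes as long as a camera call.
- r.trace(target, camera): "region" (480x640 bool, what is visible of it) and "at" ([column, row] in pixels, amid what is visible of it).
- r.spot_point(target, camera): "at" ([column, row] in pixels: a listed point, or the origin of a listed thing).
The state is a dict: "clock": time; "joint_pos": joint angles; "joint_velocities": joint speeds; "tau": joint torques, N m; "position": TCP position; "eef_rot": TCP orientation; "ft_force": force on the tool from outside, world axes, zero at the start; "wrist_torque": the same for the moment, N m; "grip_width": finger opening in m.
Only numpy, scipy, OpenCV 4.12 (cv2) and the standard library are available. Lean on these libraries where they do the work, as an engineer would, in place of code of your own. Each camera call takes 0.05 s, during which the arm holds its last target.

## Working session

There is one attempt and no reset: what is moved stays moved. The work goes in short steps, Python scripts to look and compute and a tool call to move; the robot and the scene stay as the last step left them, time stands still between calls to the robot, and variables do not carry over. Pictures are saved under pics/ and viewed, and the job is handed in when it is done.

Besides the shell and the picture viewer there is one more tool, called after "Emit:" as name([rows], argument=value, ...), one row to a line, values as JSON. move_arm: Moves the arm, as the interface text tells. Its arguments: {"type":"object","properties":{"increments":{"type":"array"},"newtons":{"type":"number"}},"required":["increments"]}

```bash
mkdir -p pics; ls
python3 - <<'E'
from plant import r
import cv2
s=r.get_state()
for k,v in s.items(): print(k,v)
print(r.grip_point_offset)
for c in ["scene","top"]:
    im=r.read_camera(c); cv2.imwrite(f"pics/{c}0.png",im[:,:,::-1])
    print(c,r.camera_params(c))
E
```

```text
pics
clock 0.0
joint_pos [-1.07377134  0.50185374 -0.42680767  1.55146436  0.22081363  1.13828692
 -0.21030724]
joint_velocities [-5.56354939e-04 -2.15958377e-03 -5.10930117e-04  6.16766640e-04
  8.76085559e-04  8.79589174e-04 -4.60886856e-05]
tau [ 5.94567791e-05 -5.69505501e+01 -5.81657365e+00 -2.80940813e+01
  1.04242508e-02  1.18320988e-02 -1.50049368e-05]
position [0.15051674 0.63176153 0.30285099]
eef_rot [ 7.84738878e-01  6.19825736e-01 -7.84805851e-04  5.78913751e-04]
ft_force [-0.00248485 -0.0597589   1.00190351]
wrist_torque [-0.01432352  0.02126541 -0.01164295]
grip_width 0.08559947387774058
0.0539
scene {'camera_matrix': array([[437.71414955,   0.        , 319.88973478],
       [  0.        , 437.71414955, 239.23845527],
       [  0.        ,   0.        ,   1.        ]]), 'world_to_cam': array([[-0.5661992 , -0.82423361, -0.00757774,  0.37043511],
       [-0.3703195 ,  0.2625791 , -0.89101946,  0.28727174],
       [ 0.73639795, -0.50168832, -0.45390186,  0.56429274],
       [ 0.        ,  0.        ,  0.        ,  1.        ]])}
top {'camera_matrix': array([[488.92188459,   0.        , 321.83644901],
       [  0.        , 488.92188459, 237.70672094],
       [  0.        ,   0.        ,   1.        ]]), 'world_to_cam': array([[-0.01240413, -0.99980246,  0.01552991,  0.06322813],
       [-0.98606992,  0.00965449, -0.16605091,  0.52877568],
       [ 0.16586818, -0.0173733 , -0.98599489,  1.12242397],
       [ 0.        ,  0.        ,  0.        ,  1.        ]])}
```

View pics/scene0.png

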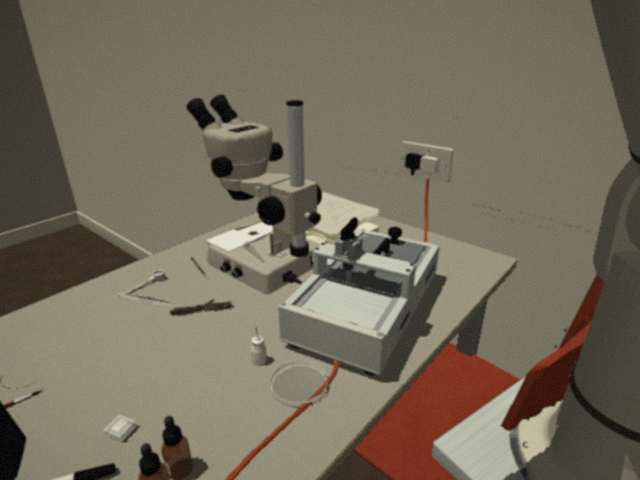

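View pics/top0.png

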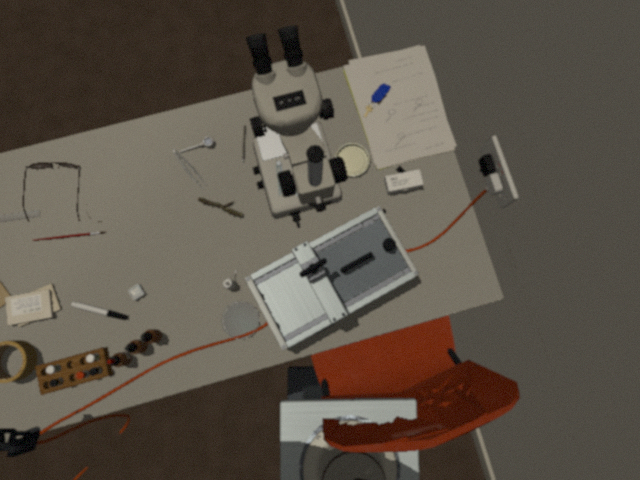

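```bash
cat > h.py <<'E'
import numpy as np, cv2
from scipy.optimize import least_squares
from scipy.spatial.transform import Rotation as R
PTS={'rail':(72,20,76),'end_stop':(0,240,85),'bridge':(0,112,124),'t_handle':(28,112,184),'hatch_handle':(0,16,106),'hatch_knob':(0,-68,106),'hatch':(0,0,70),'dryer':(0,0,0)}
def proj(P,cp):
    P=np.asarray(P,float); q=cp['world_to_cam'][:3,:3]@P+cp['world_to_cam'][:3,3]
    u=cp['camera_matrix']@q; return u[:2]/u[2]
def ray_z(uv,cp,z):
    K=cp['camera_matrix'];T=cp['world_to_cam'];Rm=T[:3,:3];c=-Rm.T@T[:3,3]
    d=Rm.T@np.linalg.solve(K,[uv[0],uv[1],1]); return c+d*(z-c[2])/d[2]
def b2w(p,pose):
    x,y,a=pose; c,s=np.cos(a),np.sin(a); p=np.asarray(p,float)
    return np.array([x+c*p[0]-s*p[1],y+s*p[0]+c*p[1],p[2]])
E
python3 - <<'E'
from plant import r
from h import *
obs=[]
cps={c:r.camera_params(c) for c in("scene","top")}
for c in cps:
    for n in PTS:
        d=r.spot_point(n,c)
        if d:
            print(c,n,[(np.round(e['at'],1).tolist(),round(e['conf'],2)) for e in d[:2]], ray_z(d[0]['at'],cps[c],PTS[n][2]/1000).round(4))
            if d[0]['conf']>.4: obs.append((c,n,d[0]['at']))
def f(p): return np.concatenate([proj(b2w(np.array(PTS[n])/1000,p),cps[c])-a for c,n,a in obs])
best=min((least_squares(f,[.55,0,a],loss='soft_l1') for a in np.arange(-3,3,.7)),key=lambda s:s.cost)
print(best.x,best.cost)
e=f(best.x).reshape(-1,2)
for o,ee in zip(obs,e): print(o[:2],ee.round(1))
for n in PTS: print(n,b2w(np.array(PTS[n])/1000,best.x).round(4))
print(r.get_state()['clock'])
E
```

```text
scene rail [([345.3, 253.5], 0.63), ([381.1, 249.0], 0.38)] [0.5284 0.0218 0.076 ]
scene end_stop [([328.7, 317.5], 0.88)] [0.3623 0.1826 0.085 ]
scene bridge [([361.7, 259.1], 0.6)] [0.4261 0.0641 0.124 ]
scene t_handle [([349.7, 226.4], 0.69)] [0.4481 0.0761 0.184 ]
scene hatch_handle [([383.7, 248.6], 0.83)] [ 0.4577 -0.0185  0.106 ]
scene hatch_knob [([395.4, 232.8], 0.75)] [ 0.4964 -0.0861  0.106 ]
scene hatch [([383.0, 263.5], 0.62)] [ 0.46   -0.0215  0.07  ]
scene dryer [([378.5, 283.9], 0.78)] [ 0.4881 -0.0391  0.    ]
top rail [([339.7, 238.5], 0.66), ([237.2, 320.1], 0.65)] [0.5217 0.0165 0.076 ]
top end_stop [([268.9, 311.0], 0.9)] [0.3572 0.1787 0.085 ]
top bridge [([318.7, 283.1], 0.76)] [0.4155 0.0669 0.124 ]
top t_handle [([311.7, 265.1], 0.72)] [0.4484 0.0816 0.184 ]
top hatch_handle [([356.3, 263.7], 0.58)] [ 0.4592 -0.018   0.106 ]
top hatch_knob [([386.6, 246.9], 0.59), ([355.0, 263.1], 0.41)] [ 0.4965 -0.0872  0.106 ]
top hatch [([358.8, 262.6], 0.68)] [ 0.4658 -0.027   0.07  ]
top dryer [([312.6, 265.8], 0.46), ([388.0, 244.1], 0.42)] [0.4672 0.0801 0.    ]
[ 0.46790938 -0.03014764  0.46928539] 70.4073031644411
('scene', 'rail') [2.2 0.8]
('scene', 'end_stop') [0.4 1.2]
('scene', 'bridge') [0.7 2.9]
('scene', 't_handle') [-0.8  2.1]
('scene', 'hatch_handle') [-2.  -0.2]
('scene', 'hatch_knob') [ 0.9 -1. ]
('scene', 'hatch') [ 0.6 -2.8]
('scene', 'dryer') [3.1 5.6]
('top', 'rail') [-1.6 -0.6]
('top', 'end_stop') [-2.3 -0.9]
('top', 'bridge') [-1.3 -0.8]
('top', 't_handle') [-0.4  3. ]
('top', 'hatch_handle') [-0.9 -0.6]
('top', 'hatch_knob') [ 1.5 -1. ]
('top', 'hatch') [ 1.3 -0.9]
('top', 'dryer') [44.9 -0.8]
rail [0.5231 0.0203 0.076 ]
end_stop [0.3594 0.1839 0.085 ]
bridge [0.4173 0.0697 0.124 ]
t_handle [0.4422 0.0824 0.184 ]
hatch_handle [ 0.4607 -0.0159  0.106 ]
hatch_knob [ 0.4987 -0.0908  0.106 ]
hatch [ 0.4679 -0.0301  0.07  ]
dryer [ 0.4679 -0.0301  0.    ]
0.9
```

```bash
cat >> h.py <<'E'
def st():
    from plant import r
    return r.get_state()
def go(target,yaw,s=None):
    """print delta_pos and dr to reach TCP target (world) with tool x at world angle yaw, pointing down"""
    s=s or st(); Rc=R.from_quat(s['eef_rot'])
    Rt=R.from_matrix(np.array([[np.cos(yaw),np.sin(yaw),0],[np.sin(yaw),-np.cos(yaw),0],[0,0,-1]]))
    d=Rc.inv().apply(np.array(target)-s['position']); w=(Rc.inv()*Rt).as_rotvec()
    print('t',round(s['clock'],2),'pos',s['position'].round(4) if hasattr(s['position'],'round') else s['position'],'F',np.round(s['ft_force'],1),'w',round(s['grip_width'],4))
    print('delta_pos',d.round(4).tolist(),'dr',w.round(4).tolist(),'rows',np.ceil(max(np.linalg.norm(d)/.0417,np.linalg.norm(w)/.125)))
E
python3 -c "
from h import *
go([.442,.082,.31],.469)"
```

```text
t 0.9 pos [0.1506 0.6323 0.3039] F [-0.7 -0.8  0.4] w 0.0853
delta_pos [-0.4679, 0.4109, -0.0061] dr [-0.0, -0.0001, 0.868] rows 15.0
```

Emit:
move_arm([
  {"delta_pos": [-0.03,0.026,-0.006],"dr": [0,0,0.06],"hand": 1},
  {"delta_pos": [-0.06,0.053,-0.006],"dr": [0,0,0.12],"hand": 1},
  {"delta_pos": [-0.09,0.079,-0.006],"dr": [0,0,0.18],"hand": 1},
  {"delta_pos": [-0.12,0.105,-0.006],"dr": [0,0,0.24],"hand": 1},
  {"delta_pos": [-0.15,0.132,-0.006],"dr": [0,0,0.3],"hand": 1},
])

```text
clock: 1.32
position: [0.2446, 0.4542, 0.31]
eef_rot: [0.869, 0.494, 0.0, -0.0]
ft_force: [0.9, 0.6, 0.1]
grip_width: 0.0852
```

```bash
python3 -c "
from h import *
go([.442,.082,.31],.469)"
```

```text
t 1.32 pos [0.2446 0.4542 0.31  ] F [0.9 0.6 0.1] w 0.0852
delta_pos [-0.2191, 0.3598, -0.0002] dr [-0.0003, -0.0004, 0.5654] rows 11.0
```

Emit:
move_arm([
  {"delta_pos": [-0.02,0.033,0],"dr": [0,0,0.06],"hand": 1},
  {"delta_pos": [-0.04,0.066,0],"dr": [0,0,0.12],"hand": 1},
  {"delta_pos": [-0.06,0.099,0],"dr": [0,0,0.18],"hand": 1},
  {"delta_pos": [-0.08,0.132,0],"dr": [0,0,0.24],"hand": 1},
  {"delta_pos": [-0.1,0.165,0],"dr": [0,0,0.3],"hand": 1},
])

```text
clock: 1.73
position: [0.3359, 0.2823, 0.3104]
eef_rot: [0.934, 0.358, 0.001, -0.0]
ft_force: [1.0, -0.4, 0.7]
grip_width: 0.0854
```

```bash
python3 -c "
from h import *
go([.442,.082,.31],.469)"
```

```text
t 1.73 pos [0.3359 0.2823 0.3104] F [ 1.  -0.4  0.7] w 0.0854
delta_pos [-0.0549, 0.2199, 0.0002] dr [-0.0004, -0.0015, 0.2627] rows 6.0
```

Emit:
move_arm([
  {"delta_pos": [-0.01,0.04,0],"dr": [0,0,0.06],"hand": 1},
  {"delta_pos": [-0.02,0.08,0],"dr": [0,0,0.12],"hand": 1},
  {"delta_pos": [-0.03,0.12,0],"dr": [0,0,0.18],"hand": 1},
  {"delta_pos": [-0.04,0.16,0],"dr": [0,0,0.24],"hand": 1},
  {"delta_pos": [-0.05,0.2,0],"dr": [0,0,0.263],"hand": 1},
])

```text
clock: 2.15
position: [0.4329, 0.0981, 0.3108]
eef_rot: [0.973, 0.231, 0.001, -0.0]
ft_force: [0.6, 1.0, -0.4]
grip_width: 0.0851
```

Run:
```python
from plant import r
from h import *
cp=r.camera_params('wrist')
im=r.read_camera('wrist'); cv2.imwrite('pics/w1.png',im[:,:,::-1])
for n in ['t_handle','bridge','rail','end_stop','hatch_handle','hatch_knob']:
    d=r.spot_point(n,'wrist')
    print(n,[(np.round(e['at']).tolist(),round(e['conf'],2),ray_z(e['at'],cp,PTS[n][2]/1000).round(4)) for e in d[:2]])
T=cp['world_to_cam'];print('cam',-T[:3,:3].T@T[:3,3])
go([.442,.082,.31],.469)
```

```text
t_handle [([322.0, 297.0], 0.75, array([0.4406, 0.0783, 0.184 ])), ([292.0, 362.0], 0.4, array([0.4432, 0.0373, 0.184 ]))]
bridge [([281.0, 259.0], 0.62, array([0.4177, 0.0653, 0.124 ]))]
rail [([386.0, 341.0], 0.7, array([0.5271, 0.0212, 0.076 ]))]
end_stop [([271.0, 52.0], 0.98, array([0.354 , 0.1772, 0.085 ]))]
hatch_handle [([288.0, 371.0], 0.63, array([ 0.461 , -0.0201,  0.106 ]))]
hatch_knob []
cam [0.39932293 0.16168327 0.38131829]
t 2.5 pos [0.4317 0.1014 0.3102] F [ 0.1 -0.5  0.3] w 0.0853
delta_pos [0.0003, 0.022, 0.0002] dr [-0.0011, -0.0014, 0.0024] rows 1.0
```

View pics/w1.png

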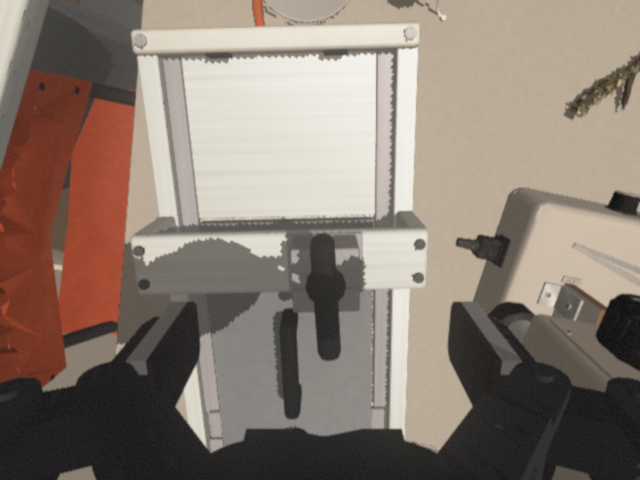

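```bash
cat >> h.py <<'E'
def fit(cams=('scene','top','wrist'),names=None,hy=0,hz=0,minc=.5):
    from plant import r
    names=names or [n for n in PTS if n!='dryer']
    obs=[];cps={}
    for c in cams:
        cps[c]=r.camera_params(c); r.read_camera(c)
        for n in names:
            d=r.spot_point(n,c)
            if d and d[0]['conf']>minc: obs.append((c,n,np.array(d[0]['at'])))
    def P(n):
        p=np.array(PTS[n],float)
        return p/1000
    def f(p): return np.concatenate([(proj(b2w(P(n),p),cps[c])-a)*(1 if c!='wrist' else .6) for c,n,a in obs])
    s=least_squares(f,[.4679,-.03,.469],loss='soft_l1',f_scale=2)
    for o,e in zip(obs,f(s.x).reshape(-1,2)): print(o[0],o[1],e.round(1))
    print('pose',s.x.round(4),s.cost); return s.x
E
python3 - <<'E'
from h import *
p=fit(('top','wrist','scene'))
for n in PTS: print(n,b2w(np.array(PTS[n])/1000,p).round(4))
E
```

```text
top rail [-0.   1.7]
top end_stop [-1.3  1.8]
top t_handle [ 44.3 -37.4]
top hatch_handle [1.3 0.2]
top hatch_knob [ 0.2 -0.1]
top hatch [ 1.5 -0.4]
wrist rail [-0.4 -0.6]
wrist end_stop [ 1.5 -1.5]
wrist bridge [-0.4 -1.4]
wrist t_handle [ 2.9 -1.5]
wrist hatch_handle [ 0.1 -1.1]
wrist hatch_knob [  8.  120.9]
scene rail [2.5 1.2]
scene end_stop [ 2.9 -2.1]
scene bridge [ 2.7 -0.5]
scene t_handle [ 2.4 -0.4]
scene hatch_handle [-1.8  2.4]
scene hatch_knob [2.1 0.8]
scene hatch [ 0.4 -2.1]
pose [ 0.4698 -0.0317  0.4899] 439.9689617689361
rail [0.5239 0.0198 0.076 ]
end_stop [0.3568 0.1801 0.085 ]
bridge [0.4171 0.0671 0.124 ]
t_handle [0.4418 0.0803 0.184 ]
hatch_handle [ 0.4622 -0.0176  0.106 ]
hatch_knob [ 0.5018 -0.0917  0.106 ]
hatch [ 0.4698 -0.0317  0.07  ]
dryer [ 0.4698 -0.0317  0.    ]
```

Run:
```python
from plant import r
from h import *
cp=r.camera_params('wrist')
im=r.read_camera('wrist'); g=cv2.cvtColor(im,cv2.COLOR_RGB2GRAY)
go([.4418,.0803,.31],.48)
L=cv2.createLineSegmentDetector().detect(g)[0][:,0]
for l in L:
    if np.hypot(l[0]-l[2],l[1]-l[3])<60 or l[[0,2]].max()>440 or l[[0,2]].min()<120: continue
    for z in (.08,.134):
        a=ray_z(l[:2],cp,z);b=ray_z(l[2:],cp,z);d=b-a
        print(l.round(0),z,'yaw',round((np.arctan2(d[1],d[0])+np.pi/4)%(np.pi/2)-np.pi/4,4), end=' ')
    print()
```

```text
t 3.75 pos [0.4323 0.1    0.3102] F [-0.3  0.   0.3] w 0.0852
delta_pos [-0.0004, 0.0219, 0.0002] dr [-0.0006, -0.0014, -0.0114] rows 1.0
[398.  51. 394. 217.] 0.08 yaw 0.4912 [398.  51. 394. 217.] 0.134 yaw 0.4912 
[392. 292. 388. 426.] 0.08 yaw 0.4909 [392. 292. 388. 426.] 0.134 yaw 0.4909 
[242. 221. 371. 219.] 0.08 yaw 0.49 [242. 221. 371. 219.] 0.134 yaw 0.49 
[136.  96. 124. 241.] 0.08 yaw 0.2627 [136.  96. 124. 241.] 0.134 yaw 0.2627 
[178. 226. 157.  57.] 0.08 yaw 0.491 [178. 226. 157.  57.] 0.134 yaw 0.491 
[293.  29. 133.  33.] 0.08 yaw 0.4893 [293.  29. 133.  33.] 0.134 yaw 0.4893 
[205. 442. 195. 367.] 0.08 yaw 0.4917 [205. 442. 195. 367.] 0.134 yaw 0.4917 
[182.  63. 199. 218.] 0.08 yaw 0.4912 [182.  63. 199. 218.] 0.134 yaw 0.4912 
[374. 214. 376.  58.] 0.08 yaw 0.4894 [374. 214. 376.  58.] 0.134 yaw 0.4894 
[137.  55. 418.  48.] 0.08 yaw 0.4914 [137.  55. 418.  48.] 0.134 yaw 0.4914 
[296. 314. 297. 384.] 0.08 yaw 0.4659 [296. 314. 297. 384.] 0.134 yaw 0.4659 
[412. 212. 418.  53.] 0.08 yaw 0.4913 [412. 212. 418.  53.] 0.134 yaw 0.4913 
[385. 377. 387. 296.] 0.08 yaw 0
[... 358 characters left out ...]
[198. 231. 179.  64.] 0.08 yaw 0.4925 [198. 231. 179.  64.] 0.134 yaw 0.4925 
[418.  27. 336.  29.] 0.08 yaw 0.4913 [418.  27. 336.  29.] 0.134 yaw 0.4913 
[163.  63. 182. 224.] 0.08 yaw 0.4899 [163.  63. 182. 224.] 0.134 yaw 0.4899 
[199. 371. 210. 436.] 0.08 yaw 0.5208 [199. 371. 210. 436.] 0.134 yaw 0.5208 
[217. 409. 209. 336.] 0.08 yaw 0.4928 [217. 409. 209. 336.] 0.134 yaw 0.4928 
[379.  59. 377. 203.] 0.08 yaw 0.4922 [379.  59. 377. 203.] 0.134 yaw 0.4922 
[146. 360. 186. 303.] 0.08 yaw -0.164 [146. 360. 186. 303.] 0.134 yaw -0.164 
[143.  98. 159. 216.] 0.08 yaw 0.4896 [143.  98. 159. 216.] 0.134 yaw 0.4896 
[189. 296. 258. 295.] 0.08 yaw 0.4894 [189. 296. 258. 295.] 0.134 yaw 0.4894
```

Run:
```python
from plant import r
from h import *
cp=r.camera_params('wrist'); yaw=.491; e=np.array([np.cos(yaw),np.sin(yaw)]);n=np.array([-e[1],e[0]])
O=np.array([.4698,-.0317])
for l,z in [((157,57,178,226),.084),((163,63,182,224),.084),((182,63,199,218),.076),((374,214,376,58),.076),((379,59,377,203),.076),((398,51,394,217),.084),((412,212,418,53),.084),((143,98,159,216),.084),((375,294,373,406),.076),((209,336,217,409),.076),((322,238,328,355),.195)]:
    a=ray_z(l[:2],cp,z)[:2]-O;b=ray_z(l[2:],cp,z)[:2]-O
    print(l,z,(a@e).round(4),(b@e).round(4),'y',(a@n).round(4),(b@n).round(4))
for p,z in [((283,235),.134),((258,295),.134),((300,55),.085),((325,290),.195),((322,235),.195),((328,358),.195)]:
    a=ray_z(p,cp,z)[:2]-O; print(p,z,(a@e).round(4),(a@n).round(4))
```

```text
(157, 57, 178, 226) 0.084 -0.0785 -0.0784 y 0.2393 0.1248
(163, 63, 182, 224) 0.084 -0.075 -0.0753 y 0.2356 0.1263
(182, 63, 199, 218) 0.076 -0.0651 -0.065 y 0.2361 0.1285
(374, 214, 376, 58) 0.076 0.0651 0.0652 y 0.1286 0.2363
(379, 59, 377, 203) 0.076 0.0672 0.0672 y 0.2356 0.1369
(398, 51, 394, 217) 0.084 0.0785 0.0786 y 0.2394 0.1281
(412, 212, 418, 53) 0.084 0.0915 0.0915 y 0.1315 0.2379
(143, 98, 159, 216) 0.084 -0.0912 -0.0913 y 0.2141 0.1326
(375, 294, 373, 406) 0.076 0.0666 0.0661 y 0.0639 -0.0403
(209, 336, 217, 409) 0.076 -0.0673 -0.0673 y 0.0299 -0.0404
(322, 238, 328, 355) 0.195 0.0273 0.0289 y 0.1479 0.0865
(283, 235) 0.134 0.003 0.1314
(258, 295) 0.134 -0.0149 0.0919
(300, 55) 0.085 0.0148 0.2383
(325, 290) 0.195 0.0282 0.1219
(322, 235) 0.195 0.0274 0.1493
(328, 358) 0.195 0.0289 0.0848
```

```bash
cat >> h.py <<'E'
POSE=(.4698,-.0317,.491)
def gb(x,y,zg,dyaw=0):
    "go to grasp point at box x,y (m), height zg"
    go(b2w([x,y,zg+.0539],POSE),POSE[2]+dyaw)
    s=st();d=s['position']-b2w([0,0,0],POSE);c,sn=np.cos(POSE[2]),np.sin(POSE[2])
    X=R.from_quat(s['eef_rot']).apply([1,0,0]); Z=R.from_quat(s['eef_rot']).apply([0,0,1])
    print('grasp in box',np.round([c*d[0]+sn*d[1],-sn*d[0]+c*d[1],s['position'][2]-.0539],4),'yaw-box',round(np.arctan2(X[1],X[0])-POSE[2],4),'Z',Z.round(4),'q7',round(s['joint_pos'][6],3),'T',np.round(s['wrist_torque'],2))
E
python3 -c "
from h import *
gb(.028,.112,.187)"
```

```text
t 3.75 pos [0.4323 0.1    0.3102] F [-0.3  0.   0.3] w 0.0852
delta_pos [-0.0007, 0.0219, 0.0693] dr [-0.0006, -0.0014, -0.0224] rows 2.0
grasp in box [0.0291 0.1338 0.2563] yaw-box -0.0224 Z [ 9.0e-04  1.2e-03 -1.0e+00] q7 0.185 T [0.03 0.   0.04]
```

Emit:
move_arm([
  {"delta_pos": [-0.001,0.022,0.0],"dr": [0,0,-0.022],"hand": 1},
  {"delta_pos": [-0.001,0.022,0.025],"dr": [0,0,-0.022],"hand": 1},
  {"delta_pos": [-0.001,0.022,0.05],"dr": [0,0,-0.022],"hand": 1},
  {"delta_pos": [-0.001,0.022,0.069],"dr": [0,0,-0.022],"hand": 1},
  {"delta_pos": [-0.001,0.022,0.069],"dr": [0,0,-0.022],"hand": 1},
])

```text
clock: 4.17
position: [0.4391, 0.0794, 0.2379]
eef_rot: [0.97, 0.243, -0.003, -0.0]
ft_force: [-0.1, -0.0, -0.4]
grip_width: 0.0855
```

```bash
python3 -c "
from plant import r
from h import *
im=r.read_camera('wrist'); cv2.imwrite('pics/w2.png',im[:,:,::-1])
gb(.028,.112,.187)"
```

```text
t 4.22 pos [0.4401 0.0797 0.2397] F [-0.1  0.2 -0.1] w 0.0856
delta_pos [0.0017, 0.0002, -0.0012] dr [-0.0017, 0.003, -0.0003] rows 1.0
grasp in box [0.0263 0.1122 0.1858] yaw-box -0.0003 Z [-0.0035  0.     -1.    ] q7 0.266 T [-0.06 -0.04 -0.01]
```

View pics/w2.png

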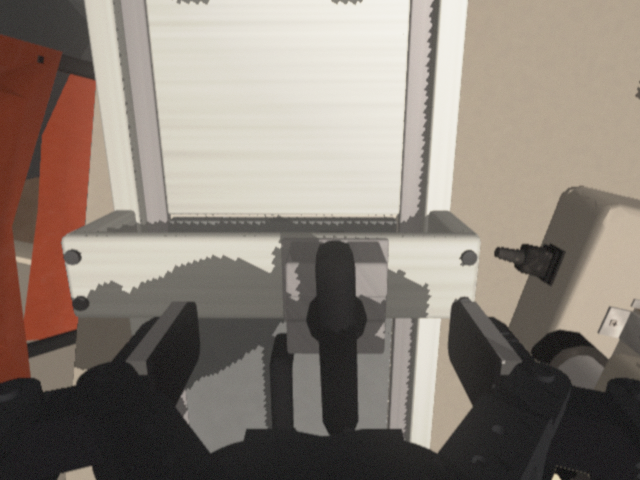

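Emit:
move_arm([
  {"delta_pos": [0.002,0,-0.001],"dr": [0,0,0],"hand": 1},
  {"delta_pos": [0.002,0,-0.001],"dr": [0,0,0],"hand": 0.5},
  {"delta_pos": [0.002,0,-0.001],"dr": [0,0,0],"hand": 0.1},
  {"delta_pos": [0.002,0,-0.001],"dr": [0,0,0],"hand": 0},
  {"delta_pos": [0.002,0,-0.001],"dr": [0,0,0],"hand": 0},
], newtons=60)

```text
clock: 4.63
position: [0.4423, 0.0808, 0.2415]
eef_rot: [0.97, 0.243, -0.001, -0.0]
ft_force: [-0.1, 0.6, -0.2]
grip_width: 0.0388
```

Emit:
move_arm([
  {"delta_pos": [0,0,0],"dr": [0,0,0],"hand": 0},
  {"delta_pos": [0,0,0],"dr": [0,0,0],"hand": 0},
  {"delta_pos": [0,0,0],"dr": [0,0,0],"hand": 0},
])

```text
clock: 4.88
position: [0.4429, 0.0809, 0.2421]
eef_rot: [0.97, 0.243, 0.0, -0.0]
ft_force: [0.8, 0.5, 3.8]
grip_width: 0.0112
```

```bash
python3 -c "
from h import *
gb(.028,.112,.187)"
```

```text
t 4.88 pos [0.4429 0.0809 0.2421] F [0.8 0.5 3.8] w 0.0112
delta_pos [-0.0014, -0.0, 0.0012] dr [-0.0008, -0.0004, -0.0002] rows 1.0
grasp in box [0.0294 0.112  0.1882] yaw-box -0.0002 Z [-1.e-04  9.e-04 -1.e+00] q7 0.265 T [ 0.02 -0.15 -0.01]
```

Emit:
move_arm([
  {"delta_pos": [0,0,-0.004],"dr": [0,0,0],"hand": 0},
  {"delta_pos": [0,0,-0.008],"dr": [0,0,0],"hand": 0},
  {"delta_pos": [0,0,-0.013],"dr": [0,0,0],"hand": 0},
  {"delta_pos": [0,0,-0.018],"dr": [0,0,0],"hand": 0},
  {"delta_pos": [0,0,-0.022],"dr": [0,0,0],"hand": 0},
])

```text
clock: 5.3
position: [0.4426, 0.0808, 0.264]
eef_rot: [0.97, 0.243, -0.0, -0.0]
ft_force: [3.7, 1.4, -12.8]
grip_width: 0.011
```

```bash
python3 -c "
from h import *
gb(.028,.112,.2182)"
```

```text
t 5.3 pos [0.4426 0.0808 0.264 ] F [  3.7   1.4 -12.8] w 0.011
delta_pos [-0.0011, 0.0, -0.0081] dr [-0.001, 0.0005, -0.0003] rows 1.0
grasp in box [0.0291 0.112  0.2101] yaw-box -0.0003 Z [-9.e-04  6.e-04 -1.e+00] q7 0.262 T [ 0.23 -1.06 -0.  ]
```

Emit:
move_arm([
  {"delta_pos": [0,0,-0.004],"dr": [0,0,0],"hand": 0},
  {"delta_pos": [-0.001,0,-0.007],"dr": [0,0,0],"hand": 0},
  {"delta_pos": [-0.001,0,-0.008],"dr": [0,0,0],"hand": 0},
  {"delta_pos": [-0.001,0,-0.008],"dr": [0,0,0],"hand": 0},
])

```text
clock: 5.63
position: [0.4422, 0.0806, 0.2723]
eef_rot: [0.97, 0.243, 0.0, -0.0]
ft_force: [5.8, 0.9, -14.8]
grip_width: 0.0109
```

```bash
python3 -c "
from plant import r
from h import *
gb(.028,.112,.2182)
im=r.read_camera('wrist'); cv2.imwrite('pics/w3.png',im[:,:,::-1])
im=r.read_camera('scene'); cv2.imwrite('pics/s3.png',cv2.resize(im[150:350,220:480,::-1],None,fx=3,fy=3))
gb(.028,.112,.2182)
"
```

```text
t 5.63 pos [0.4422 0.0806 0.2723] F [  5.8   0.9 -14.8] w 0.0109
delta_pos [-0.0006, 0.0001, 0.0002] dr [-0.0008, -0.0009, -0.0001] rows 1.0
grasp in box [0.0286 0.1121 0.2184] yaw-box -0.0001 Z [ 4.0e-04  1.1e-03 -1.0e+00] q7 0.262 T [ 0.45 -1.47  0.01]
t 5.73 pos [0.4422 0.0806 0.2721] F [  5.1   1.2 -14.5] w 0.0109
delta_pos [-0.0006, 0.0001, 0.0] dr [-0.0008, -0.0009, -0.0001] rows 1.0
grasp in box [0.0286 0.1121 0.2182] yaw-box -0.0001 Z [ 4.0e-04  1.1e-03 -1.0e+00] q7 0.262 T [ 0.5  -1.54  0.04]
```

View pics/w3.png

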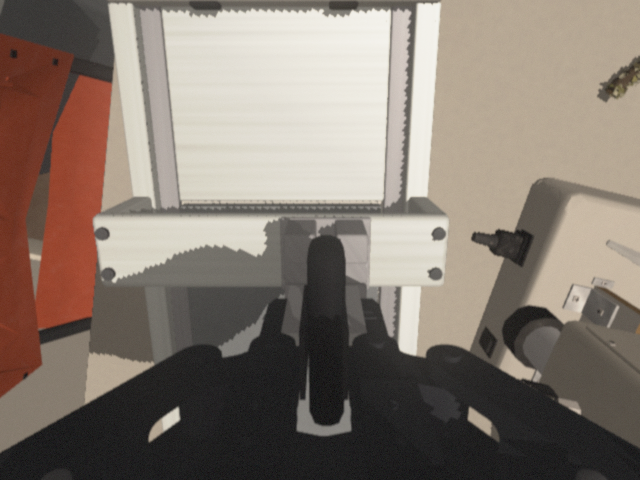

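View pics/s3.png

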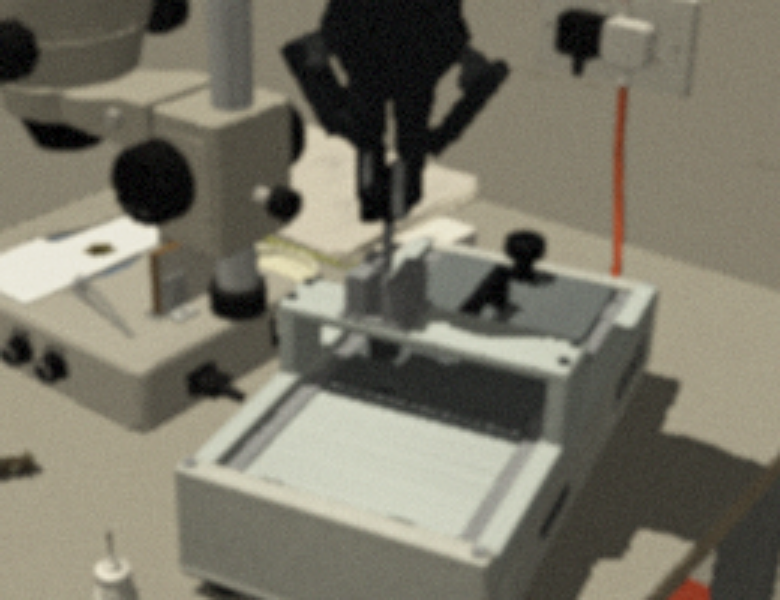

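Emit:
move_arm([
  {"delta_pos": [0.001,0,0],"dr": [0,0,0],"hand": 0},
  {"delta_pos": [0.001,0,0],"dr": [0,0,-0.08],"hand": 0},
  {"delta_pos": [0.001,0,0],"dr": [0,0,-0.16],"hand": 0},
  {"delta_pos": [0.001,0,0],"dr": [0,0,-0.24],"hand": 0},
  {"delta_pos": [0.001,0,0],"dr": [0,0,-0.32],"hand": 0},
])

```text
clock: 6.15
position: [0.4424, 0.0806, 0.2716]
eef_rot: [0.918, 0.396, -0.001, -0.0]
ft_force: [3.2, 0.3, -15.6]
grip_width: 0.0109
```

```bash
python3 -c "
from h import *
gb(.0294,.112,.2182,1.571)
"
```

```text
t 6.15 pos [0.4424 0.0806 0.2716] F [  3.2   0.3 -15.6] w 0.0109
delta_pos [0.0006, 0.0002, -0.0005] dr [-0.0016, -0.0001, -1.2475] rows 10.0
grasp in box [0.0288 0.112  0.2177] yaw-box 0.3235 Z [-1.4e-03  3.0e-04 -1.0e+00] q7 0.579 T [ 0.01 -0.9  -0.06]
```

Emit:
move_arm([
  {"delta_pos": [0.0005,0,-0.0005],"dr": [0,0,-0.1],"hand": 0},
  {"delta_pos": [0.0005,0,-0.0005],"dr": [0,0,-0.2],"hand": 0},
  {"delta_pos": [0.0005,0,-0.0005],"dr": [0,0,-0.3],"hand": 0},
  {"delta_pos": [0.0005,0,-0.0005],"dr": [0,0,-0.4],"hand": 0},
  {"delta_pos": [0.0005,0,-0.0005],"dr": [0,0,-0.5],"hand": 0},
])

```text
clock: 6.57
position: [0.4422, 0.0803, 0.2716]
eef_rot: [0.79, 0.613, -0.001, -0.001]
ft_force: [4.2, -1.1, -14.3]
grip_width: 0.0105
```

```bash
python3 -c "
from h import *
gb(.0294,.112,.2182,1.571)
"
```

```text
t 6.57 pos [0.4422 0.0803 0.2716] F [  4.2  -1.1 -14.3] w 0.0105
delta_pos [0.0008, 0.0006, -0.0005] dr [-0.0031, 0.0004, -0.7429] rows 6.0
grasp in box [0.0285 0.1118 0.2177] yaw-box 0.8281 Z [-2.9e-03 -8.0e-04 -1.0e+00] q7 1.074 T [-0.2  -1.07 -0.  ]
```

Emit:
move_arm([
  {"delta_pos": [0.0005,0.0005,-0.0005],"dr": [0,0,-0.1],"hand": 0},
  {"delta_pos": [0.0005,0.0005,-0.0005],"dr": [0,0,-0.2],"hand": 0},
  {"delta_pos": [0.0005,0.0005,-0.0005],"dr": [0,0,-0.3],"hand": 0},
  {"delta_pos": [0.0005,0.0005,-0.0005],"dr": [0,0,-0.4],"hand": 0},
  {"delta_pos": [0.0005,0.0005,-0.0005],"dr": [0,0,-0.5],"hand": 0},
])

```text
clock: 6.98
position: [0.4423, 0.0798, 0.2715]
eef_rot: [0.612, 0.791, -0.002, -0.001]
ft_force: [3.7, -1.6, -15.5]
grip_width: 0.011
```

```bash
python3 -c "
from h import *
gb(.0294,.112,.2182,1.571)
"
```

```text
t 6.98 pos [0.4423 0.0798 0.2715] F [  3.7  -1.6 -15.5] w 0.011
delta_pos [0.0009, 0.0009, -0.0006] dr [-0.0047, 0.0003, -0.2385] rows 2.0
grasp in box [0.0283 0.1113 0.2176] yaw-box 1.3325 Z [-0.0042 -0.002  -1.    ] q7 1.569 T [-0.26 -1.11 -0.01]
```

Emit:
move_arm([
  {"delta_pos": [0.0005,0.001,-0.0005],"dr": [-0.002,0,-0.1],"hand": 0},
  {"delta_pos": [0.0005,0.001,-0.0005],"dr": [-0.004,0,-0.2],"hand": 0},
  {"delta_pos": [0.0005,0.001,-0.0005],"dr": [-0.004,0,-0.24],"hand": 0},
  {"delta_pos": [0.0005,0.001,-0.0005],"dr": [-0.004,0,-0.24],"hand": 0},
])

```text
clock: 7.32
position: [0.4424, 0.0796, 0.2713]
eef_rot: [0.513, 0.858, -0.002, -0.001]
ft_force: [3.5, -1.8, -14.3]
grip_width: 0.0108
```

```bash
python3 -c "
from h import *
gb(.0294,.112,.2182,1.571)
"
```

```text
t 7.32 pos [0.4424 0.0796 0.2713] F [  3.5  -1.8 -14.3] w 0.0108
delta_pos [0.001, 0.0011, -0.0008] dr [-0.0034, 0.0004, 0.0022] rows 1.0
grasp in box [0.0283 0.111  0.2174] yaw-box 1.5732 Z [-0.0028 -0.0019 -1.    ] q7 1.805 T [-0.44 -0.82  0.08]
```

Emit:
move_arm([
  {"delta_pos": [0,0,0.002],"dr": [0,0,0],"hand": 0},
  {"delta_pos": [0,0,0.004],"dr": [0,0,0],"hand": 0},
  {"delta_pos": [0,0,0.006],"dr": [0,0,0],"hand": 0},
  {"delta_pos": [0,0,0.0075],"dr": [0,0,0],"hand": 0},
  {"delta_pos": [0,0,0.0075],"dr": [0,0,0],"hand": 0},
])

```text
clock: 7.73
position: [0.4424, 0.0795, 0.2642]
eef_rot: [0.513, 0.858, -0.002, -0.001]
ft_force: [1.6, -1.2, -9.9]
grip_width: 0.0108
```

```bash
python3 -c "
from h import *
gb(.0294,.112,.2182,1.571)
"
```

```text
t 7.73 pos [0.4424 0.0795 0.2642] F [ 1.6 -1.2 -9.9] w 0.0108
delta_pos [0.0011, 0.0011, -0.0079] dr [-0.0034, 0.0006, 0.0017] rows 1.0
grasp in box [0.0283 0.1109 0.2103] yaw-box 1.5727 Z [-0.0027 -0.0022 -1.    ] q7 1.803 T [-0.22 -0.57 -0.07]
```

Emit:
move_arm([
  {"delta_pos": [0,0,0.001],"dr": [0,0,0],"hand": 0},
  {"delta_pos": [0,0,0.0015],"dr": [0,0,0],"hand": 0},
  {"delta_pos": [0,0,0.002],"dr": [0,0,0],"hand": 0},
  {"delta_pos": [0,0,0.002],"dr": [0,0,0],"hand": 0},
])

```text
clock: 8.07
position: [0.4426, 0.0795, 0.264]
eef_rot: [0.513, 0.858, -0.001, -0.0]
ft_force: [-4.2, -1.9, 9.8]
grip_width: 0.0107
```

```bash
python3 -c "
from h import *
gb(.0294,.112,.2182,1.571)
"
```

```text
t 8.07 pos [0.4426 0.0795 0.264 ] F [-4.2 -1.9  9.8] w 0.0107
delta_pos [0.0011, 0.001, -0.0081] dr [-0.0029, 0.001, 0.0015] rows 1.0
grasp in box [0.0284 0.1109 0.2101] yaw-box 1.5725 Z [-0.0021 -0.0023 -1.    ] q7 1.802 T [-0.57  0.93  0.01]
```

Emit:
move_arm([
  {"delta_pos": [0,0,-0.001],"dr": [0,0,0],"hand": 0},
  {"delta_pos": [0,0,-0.001],"dr": [0,0,0],"hand": 0.3},
  {"delta_pos": [0,0,-0.001],"dr": [0,0,0],"hand": 0.6},
  {"delta_pos": [0,0,-0.001],"dr": [0,0,0],"hand": 1},
  {"delta_pos": [0,0,-0.001],"dr": [0,0,0],"hand": 1},
])

```text
clock: 8.48
position: [0.4429, 0.0798, 0.2654]
eef_rot: [0.513, 0.858, -0.001, -0.0]
ft_force: [-0.5, 1.2, -0.1]
grip_width: 0.0588
```

Emit:
move_arm([
  {"delta_pos": [0,0,-0.01],"dr": [0,0,0],"hand": 1},
  {"delta_pos": [0,0,-0.04],"dr": [0,0,0],"hand": 1},
  {"delta_pos": [0,0,-0.07],"dr": [0,0,0.1],"hand": 1},
  {"delta_pos": [0,0,-0.07],"dr": [0,0,0.2],"hand": 1},
  {"delta_pos": [0,0,-0.07],"dr": [0,0,0.3],"hand": 1},
])

```text
clock: 8.9
position: [0.4443, 0.0804, 0.3385]
eef_rot: [0.638, 0.77, 0.001, 0.002]
ft_force: [-0.8, -0.0, -1.0]
grip_width: 0.0855
```

```bash
python3 -c "
from plant import r
from h import *
im=r.read_camera('wrist'); cv2.imwrite('pics/w4.png',im[:,:,::-1])
im=r.read_camera('scene'); cv2.imwrite('pics/s4.png',cv2.resize(im[150:350,220:480,::-1],None,fx=3,fy=3))
gb(0,.016,.26,0)
"
```

```text
t 9.0 pos [0.4433 0.0801 0.3367] F [-0.7  0.5 -0.1] w 0.0854
delta_pos [-0.0995, -0.0, 0.0229] dr [0.0011, 0.0011, 1.2718] rows 11.0
grasp in box [0.0293 0.1111 0.2828] yaw-box 1.2718 Z [ 5.0e-04 -1.4e-03 -1.0e+00] q7 1.515 T [-0.01  0.02  0.  ]
```

View pics/w4.png

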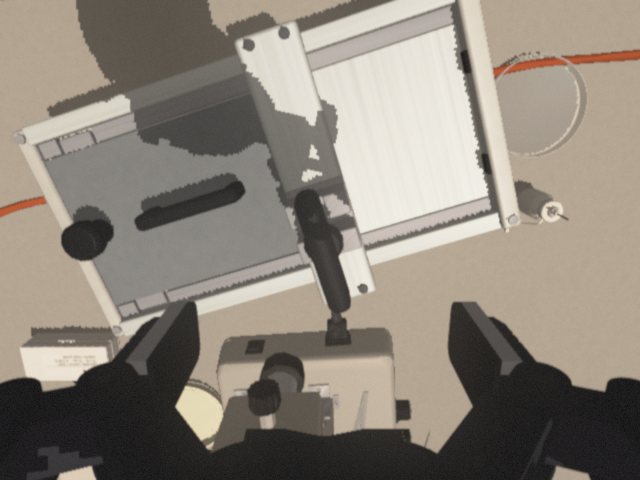

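View pics/s4.png

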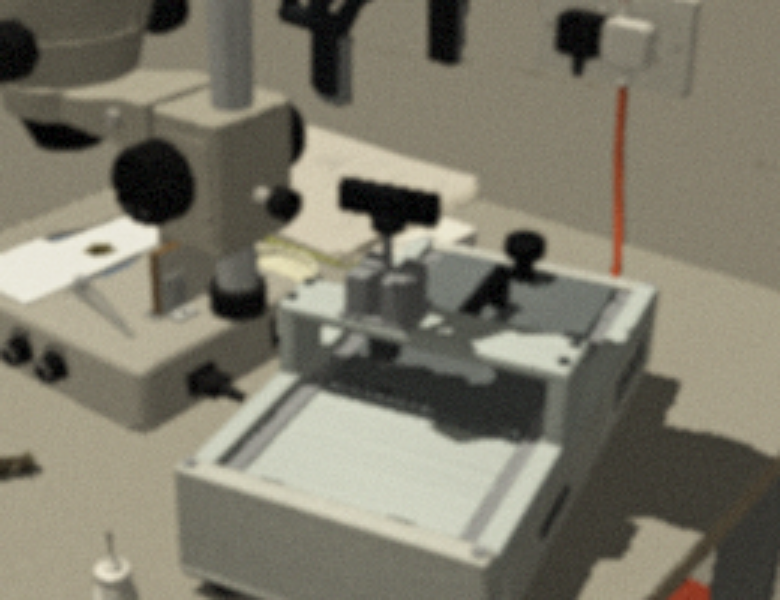

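Emit:
move_arm([
  {"delta_pos": [-0.02,0,0],"dr": [0,0,0.12],"hand": 1},
  {"delta_pos": [-0.04,0,0],"dr": [0,0,0.24],"hand": 1},
  {"delta_pos": [-0.06,0,0],"dr": [0,0,0.36],"hand": 1},
  {"delta_pos": [-0.08,0,0],"dr": [0,0,0.48],"hand": 1},
  {"delta_pos": [-0.1,0,0],"dr": [0,0,0.6],"hand": 1},
])

```text
clock: 9.42
position: [0.4623, -0.0188, 0.337]
eef_rot: [0.836, 0.548, -0.0, 0.001]
ft_force: [0.5, 0.3, -0.3]
grip_width: 0.0853
```

```bash
python3 -c "
from h import *
gb(0,.016,.2,0)
"
```

```text
t 9.42 pos [ 0.4623 -0.0188  0.337 ] F [ 0.5  0.3 -0.3] w 0.0853
delta_pos [0.0012, -0.0006, 0.0831] dr [0.0009, 0.0009, 0.6699] rows 6.0
grasp in box [-0.0006  0.0149  0.2831] yaw-box 0.6699 Z [ 1.0e-04 -1.2e-03 -1.0e+00] q7 1.147 T [-0.06 -0.03  0.01]
```

Emit:
move_arm([
  {"delta_pos": [0.001,0,0],"dr": [0,0,0.12],"hand": 1},
  {"delta_pos": [0.001,0,0.02],"dr": [0,0,0.24],"hand": 1},
  {"delta_pos": [0.001,0,0.04],"dr": [0,0,0.36],"hand": 1},
  {"delta_pos": [0.001,0,0.06],"dr": [0,0,0.48],"hand": 1},
  {"delta_pos": [0.001,0,0.06],"dr": [0,0,0.6],"hand": 1},
])

```text
clock: 9.83
position: [0.4603, -0.018, 0.2735]
eef_rot: [0.961, 0.276, -0.003, -0.0]
ft_force: [-0.3, -0.9, -0.2]
grip_width: 0.0853
```

Emit:
move_arm([
  {"delta_pos": [0,0,0],"dr": [0,0,0.07],"hand": 1},
  {"delta_pos": [0,0,0],"dr": [0,0,0.07],"hand": 1},
  {"delta_pos": [0,0,0],"dr": [0,0,0.07],"hand": 1},
])

```text
clock: 10.08
position: [0.4602, -0.0179, 0.2734]
eef_rot: [0.97, 0.244, -0.004, -0.0]
ft_force: [0.1, -0.0, 0.2]
grip_width: 0.0857
```

Run:
```python
from plant import r
from h import *
gb(0,.016,.109,0)
cp=r.camera_params('wrist')
im=r.read_camera('wrist'); cv2.imwrite('pics/w5.png',im[:,:,::-1])
for n in ['hatch_handle','t_handle']:
    d=r.spot_point(n,'wrist')
    z={'hatch_handle':.106,'t_handle':.206}[n]
    for e in d[:2]:
        a=ray_z(e['at'],cp,z)-b2w([0,0,0],POSE); c,s=np.cos(POSE[2]),np.sin(POSE[2])
        print(n,np.round(e['at']),e['conf'],(c*a[0]+s*a[1]).round(4),(-s*a[0]+c*a[1]).round(4))
```

```text
t 10.08 pos [ 0.4602 -0.0179  0.2734] F [ 0.1 -0.   0.2] w 0.0857
delta_pos [0.0027, 0.0009, 0.1105] dr [-0.0022, 0.0071, 0.0024] rows 3.0
grasp in box [-0.0019  0.0167  0.2195] yaw-box 0.0024 Z [-0.0073 -0.0014 -1.    ] q7 0.492 T [0.01 0.05 0.04]
hatch_handle [332. 238.] 0.64 0.0005 0.0148
t_handle [431.  28.] 0.92 0.028 0.1114
```

View pics/w5.png

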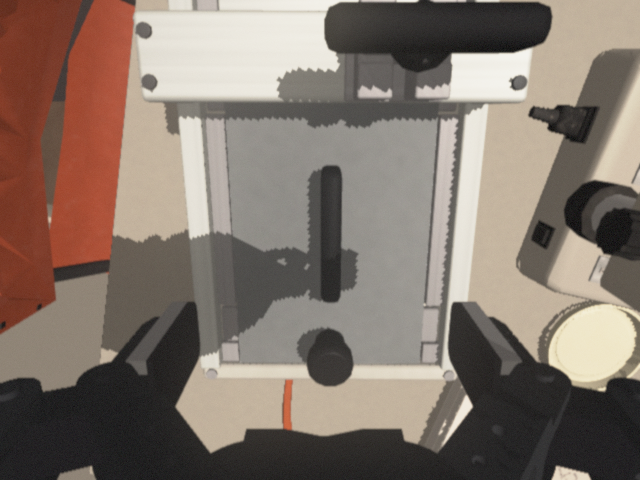

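```bash
python3 -c "
from plant import r
from h import *
im=r.read_camera('scene'); cv2.imwrite('pics/s5.png',cv2.resize(im[60:300,260:560,::-1],None,fx=2.5,fy=2.5))
cp=r.camera_params('wrist');T=cp['world_to_cam'];c=-T[:3,:3].T@T[:3,3]; print(c, proj(c,r.camera_params('scene')), (proj(c,r.camera_params('scene'))-[260,60])*2.5)
"
```

```text
[0.42599254 0.04498259 0.34453028] [375.9635456 135.512592 ] [289.908864 188.78148 ]
```

View pics/s5.png

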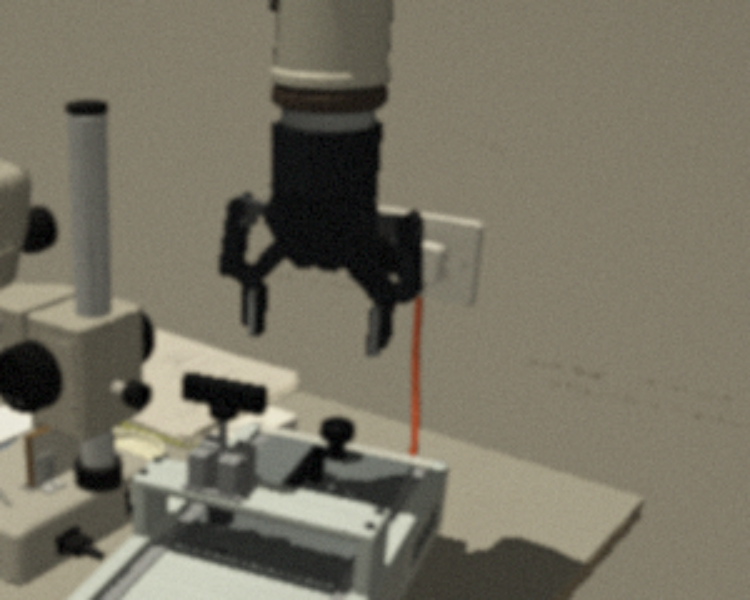

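Emit:
move_arm([
  {"delta_pos": [0.0025,0,0.03],"dr": [0,0.005,0],"hand": 1},
  {"delta_pos": [0.0025,0.001,0.06],"dr": [-0.002,0.007,0.002],"hand": 1},
  {"delta_pos": [0.0025,0.001,0.09],"dr": [-0.002,0.007,0.002],"hand": 1},
  {"delta_pos": [0.0025,0.001,0.105],"dr": [-0.002,0.007,0.002],"hand": 1},
  {"delta_pos": [0.0025,0.001,0.108],"dr": [-0.002,0.007,0.002],"hand": 1},
])

```text
clock: 10.7
position: [0.4608, -0.0179, 0.1634]
eef_rot: [0.97, 0.243, -0.002, -0.0]
ft_force: [-0.7, -0.2, -0.2]
grip_width: 0.0854
```

```bash
python3 -c "
from h import *
gb(0,.016,.108,0)
"
```

```text
t 10.7 pos [ 0.4608 -0.0179  0.1634] F [-0.7 -0.2 -0.2] w 0.0854
delta_pos [0.0014, 0.0005, 0.0015] dr [-0.0018, 0.0033, -0.001] rows 1.0
grasp in box [-0.0014  0.0165  0.1095] yaw-box -0.001 Z [-0.0038  0.     -1.    ] q7 0.514 T [ 0.03  0.03 -0.  ]
```

Emit:
move_arm([
  {"delta_pos": [0.001,0,0.001],"dr": [-0.002,0.003,0],"hand": 0.6},
  {"delta_pos": [0.001,0,0.001],"dr": [-0.002,0.003,0],"hand": 0.3},
  {"delta_pos": [0.001,0,0.001],"dr": [-0.002,0.003,0],"hand": 0},
  {"delta_pos": [0.001,0,0.001],"dr": [-0.002,0.003,0],"hand": 0},
  {"delta_pos": [0.001,0,0.001],"dr": [-0.002,0.003,0],"hand": 0},
], newtons=60)

```text
clock: 11.12
position: [0.4624, -0.0173, 0.1634]
eef_rot: [0.97, 0.243, 0.001, 0.0]
ft_force: [0.3, -0.2, 0.4]
grip_width: 0.0255
```

Emit:
move_arm([
  {"delta_pos": [0,0,0],"dr": [0,0,0],"hand": 0},
  {"delta_pos": [0,0,0],"dr": [0,0,0],"hand": 0},
  {"delta_pos": [0,0,0],"dr": [0,0,0],"hand": 0},
  {"delta_pos": [0,0,0],"dr": [0,0,0],"hand": 0},
])

```text
clock: 11.45
position: [0.4629, -0.0173, 0.1643]
eef_rot: [0.97, 0.243, 0.002, 0.0]
ft_force: [-1.6, 0.4, 7.7]
grip_width: 0.0104
```

```bash
python3 -c "
from h import *
gb(0,.016,.118,0)
"
```

```text
t 11.45 pos [ 0.4629 -0.0173  0.1643] F [-1.6  0.4  7.7] w 0.0104
delta_pos [-0.0007, -0.0001, -0.0076] dr [0.0016, -0.0029, -0.0007] rows 1.0
grasp in box [0.0007 0.0159 0.1104] yaw-box -0.0007 Z [ 0.0033 -0.     -1.    ] q7 0.513 T [ 0.04  0.37 -0.03]
```

Emit:
move_arm([
  {"delta_pos": [0,0,-0.002],"dr": [0,0,0],"hand": 0},
  {"delta_pos": [0,0,-0.004],"dr": [0,0,0],"hand": 0},
  {"delta_pos": [0,0,-0.007],"dr": [0,0,0],"hand": 0},
  {"delta_pos": [0,0,-0.01],"dr": [0,0,0],"hand": 0},
  {"delta_pos": [0,0,-0.01],"dr": [0,0,0],"hand": 0},
])

```text
clock: 11.87
position: [0.463, -0.0173, 0.1746]
eef_rot: [0.97, 0.243, 0.002, 0.0]
ft_force: [-0.2, -0.4, -4.6]
grip_width: 0.0106
```

```bash
python3 -c "
from plant import r
from h import *
gb(0.0007,.046,.1214,0)
im=r.read_camera('wrist'); cv2.imwrite('pics/w6.png',im[:,:,::-1])
im=r.read_camera('scene'); cv2.imwrite('pics/s6.png',cv2.resize(im[150:350,280:480,::-1],None,fx=3,fy=3))
"
```

```text
t 11.87 pos [ 0.463  -0.0173  0.1746] F [-0.2 -0.4 -4.6] w 0.0106
delta_pos [-0.0001, -0.0301, -0.0007] dr [0.0018, -0.0032, -0.0008] rows 1.0
grasp in box [0.0008 0.0159 0.1207] yaw-box -0.0008 Z [ 3.6e-03 -1.0e-04 -1.0e+00] q7 0.511 T [ 0.01 -0.03  0.02]
```

View pics/w6.png

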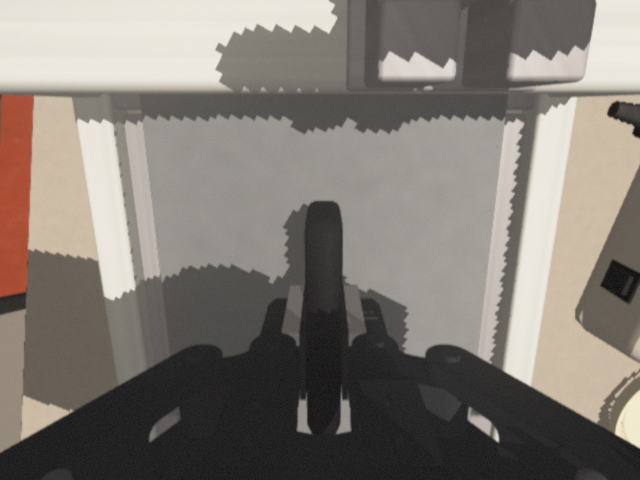

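View pics/s6.png

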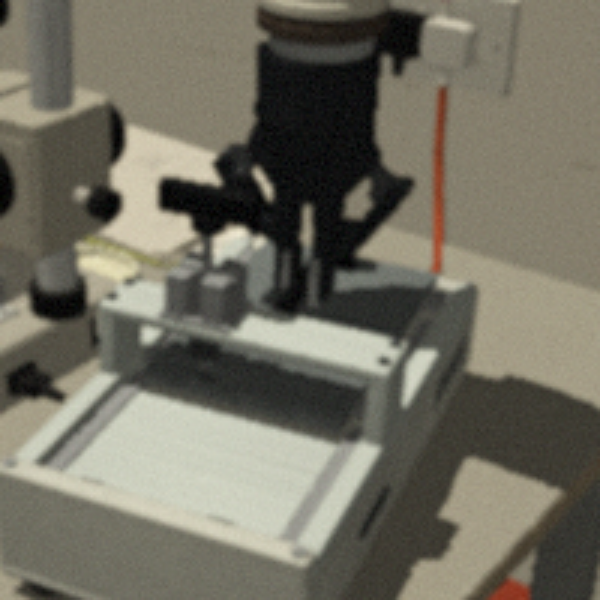

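Emit:
move_arm([
  {"delta_pos": [0,-0.006,0],"dr": [0,0,0],"hand": 0},
  {"delta_pos": [0,-0.013,0],"dr": [0,0,0],"hand": 0},
  {"delta_pos": [0,-0.02,0],"dr": [0,0,0],"hand": 0},
  {"delta_pos": [0,-0.028,0],"dr": [0,0,0],"hand": 0},
  {"delta_pos": [0,-0.028,0],"dr": [0,0,0],"hand": 0},
])

```text
clock: 12.38
position: [0.4484, 0.0096, 0.174]
eef_rot: [0.97, 0.244, 0.001, -0.0]
ft_force: [-0.2, 0.1, -4.7]
grip_width: 0.0105
```

```bash
python3 -c "
from h import *
gb(0.0007,.044,.1164,0)
"
```

```text
t 12.38 pos [0.4484 0.0096 0.174 ] F [-0.2  0.1 -4.7] w 0.0105
delta_pos [0.0001, 0.0025, 0.0037] dr [0.0001, -0.0021, 0.002] rows 1.0
grasp in box [0.0006 0.0465 0.1201] yaw-box 0.002 Z [ 1.9e-03  9.0e-04 -1.0e+00] q7 0.447 T [ 0.04  0.06 -0.02]
```

Emit:
move_arm([
  {"delta_pos": [0,0,0.001],"dr": [0,0,0],"hand": 0},
  {"delta_pos": [0,0,0.002],"dr": [0,0,0],"hand": 0},
  {"delta_pos": [0,0,0.003],"dr": [0,0,0],"hand": 0},
  {"delta_pos": [0,0,0.004],"dr": [0,0,0],"hand": 0},
  {"delta_pos": [0,0,0.004],"dr": [0,0,0],"hand": 0},
])

```text
clock: 12.8
position: [0.4486, 0.0093, 0.1703]
eef_rot: [0.97, 0.244, 0.001, -0.0]
ft_force: [-2.0, 0.6, 1.3]
grip_width: 0.0107
```

```bash
python3 -c "
from h import *
gb(0.0007,.044,.1164,0)
"
```

```text
t 12.8 pos [0.4486 0.0093 0.1703] F [-2.   0.6  1.3] w 0.0107
delta_pos [0.0001, 0.0022, -0.0] dr [0.0001, -0.002, 0.0014] rows 1.0
grasp in box [0.0006 0.0462 0.1164] yaw-box 0.0014 Z [ 1.8e-03  9.0e-04 -1.0e+00] q7 0.448 T [0.01 0.42 0.03]
```

Emit:
move_arm([
  {"delta_pos": [0,0,0],"dr": [0,0,0],"hand": 0.3},
  {"delta_pos": [0,0,0],"dr": [0,0,0],"hand": 0.6},
  {"delta_pos": [0,0,0],"dr": [0,0,0],"hand": 1},
  {"delta_pos": [0,0,0],"dr": [0,0,0],"hand": 1},
  {"delta_pos": [0,0,0],"dr": [0,0,0],"hand": 1},
])

```text
clock: 13.22
position: [0.4488, 0.0093, 0.1704]
eef_rot: [0.97, 0.244, 0.001, -0.0]
ft_force: [-0.2, 0.1, -0.3]
grip_width: 0.0704
```

Emit:
move_arm([
  {"delta_pos": [0,0,-0.01],"dr": [0,0,0],"hand": 1},
  {"delta_pos": [0,0.01,-0.035],"dr": [0,0,0],"hand": 1},
  {"delta_pos": [0,0.03,-0.06],"dr": [0,0,0],"hand": 1},
  {"delta_pos": [0,0.06,-0.06],"dr": [0,0,0],"hand": 1},
  {"delta_pos": [0,0.085,-0.06],"dr": [0,0,0],"hand": 1},
])

```text
clock: 13.63
position: [0.4909, -0.0668, 0.2333]
eef_rot: [0.97, 0.244, 0.004, 0.001]
ft_force: [-0.0, 0.0, -0.6]
grip_width: 0.0855
```

Run:
```python
from plant import r
from h import *
cp=r.camera_params('wrist')
im=r.read_camera('wrist'); cv2.imwrite('pics/w7.png',im[:,:,::-1])
for n,z in [('hatch_handle',.112),('hatch_knob',.112)]:
    for e in r.spot_point(n,'wrist')[:2]:
        a=ray_z(e['at'],cp,z)-b2w([0,0,0],POSE); c,s=np.cos(POSE[2]),np.sin(POSE[2])
        print(n,np.round(e['at']),e['conf'],(c*a[0]+s*a[1]).round(4),(-s*a[0]+c*a[1]).round(4))
gb(0.0006,-.038,.113,0)
```

```text
hatch_handle [317.  74.] 0.65 -0.0016 0.044
hatch_handle [461. 130.] 0.42 0.0621 0.021
hatch_knob [317. 259.] 0.75 -0.0017 -0.0399
t 13.78 pos [ 0.4896 -0.0678  0.2314] F [-0.7  0.8 -1.1] w 0.0852
delta_pos [-0.0001, -0.0033, 0.0645] dr [0.0018, -0.0036, -0.0026] rows 2.0
grasp in box [ 0.0005 -0.0412  0.1775] yaw-box -0.0026 Z [ 4.e-03  1.e-04 -1.e+00] q7 0.617 T [ 0.03  0.07 -0.  ]
```

View pics/w7.png

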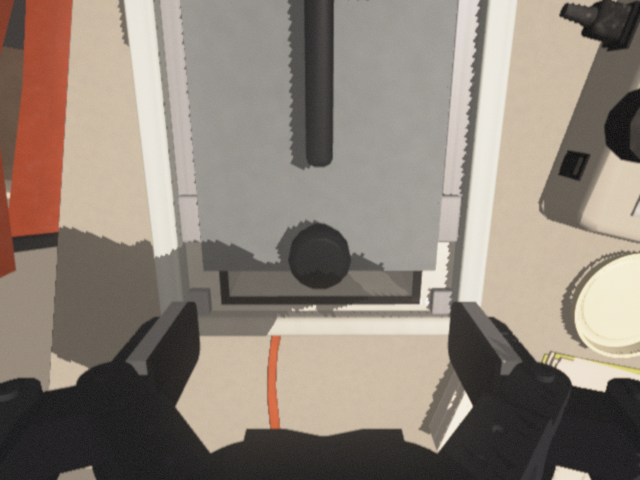

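Emit:
move_arm([
  {"delta_pos": [-0.001,-0.003,0.015],"dr": [0.002,-0.003,-0.002],"hand": 1},
  {"delta_pos": [-0.001,-0.003,0.035],"dr": [0.002,-0.003,-0.002],"hand": 1},
  {"delta_pos": [-0.001,-0.003,0.055],"dr": [0.002,-0.003,-0.002],"hand": 1},
  {"delta_pos": [-0.001,-0.003,0.064],"dr": [0.002,-0.003,-0.002],"hand": 1},
  {"delta_pos": [-0.001,-0.003,0.064],"dr": [0.002,-0.003,-0.002],"hand": 1},
])

```text
clock: 14.2
position: [0.4857, -0.0645, 0.1656]
eef_rot: [0.97, 0.243, -0.002, -0.001]
ft_force: [-0.1, 0.4, 0.8]
grip_width: 0.0858
```

```bash
python3 -c "
from h import *
gb(0,-.038,.113,0)
"
```

```text
t 14.2 pos [ 0.4857 -0.0645  0.1656] F [-0.1  0.4  0.8] w 0.0858
delta_pos [0.0014, 0.0016, -0.0013] dr [-0.0031, 0.0033, 0.0006] rows 1.0
grasp in box [-0.0014 -0.0364  0.1117] yaw-box 0.0006 Z [-0.0044  0.0012 -1.    ] q7 0.631 T [ 0.   -0.02 -0.05]
```

Emit:
move_arm([
  {"delta_pos": [0.0005,0.002,-0.002],"dr": [-0.003,0.003,0],"hand": 0.6},
  {"delta_pos": [0.0005,0.002,-0.002],"dr": [-0.003,0.003,0],"hand": 0.3},
  {"delta_pos": [0.0005,0.002,-0.002],"dr": [-0.003,0.003,0],"hand": 0.2},
  {"delta_pos": [0.0005,0.002,-0.002],"dr": [-0.003,0.003,0],"hand": 0.2},
  {"delta_pos": [0.0005,0.002,-0.002],"dr": [-0.003,0.003,0],"hand": 0.2},
], newtons=40)

```text
clock: 14.62
position: [0.4878, -0.066, 0.1687]
eef_rot: [0.97, 0.243, 0.001, 0.0]
ft_force: [-2.7, 1.0, 8.6]
grip_width: 0.0288
```

```bash
python3 -c "
from h import *
gb(0,-.038,.113,0)
"
```

```text
t 14.62 pos [ 0.4878 -0.066   0.1687] F [-2.7  1.   8.6] w 0.0288
delta_pos [0.0003, -0.0007, 0.0018] dr [0.0008, -0.0014, 0.0007] rows 1.0
grasp in box [-0.0003 -0.0387  0.1148] yaw-box 0.0007 Z [ 0.0016 -0.     -1.    ] q7 0.633 T [ 0.03  0.3  -0.06]
```

Emit:
move_arm([
  {"delta_pos": [0,0,0],"dr": [0,0,0],"hand": 0.2},
  {"delta_pos": [0,-0.006,0],"dr": [0,0,0],"hand": 0.2},
  {"delta_pos": [0,-0.014,0],"dr": [0,0,0],"hand": 0.2},
  {"delta_pos": [0,-0.022,0],"dr": [0,0,0],"hand": 0.2},
  {"delta_pos": [0,-0.03,0],"dr": [0,0,0],"hand": 0.2},
])

```text
clock: 15.03
position: [0.4735, -0.0389, 0.1688]
eef_rot: [0.97, 0.243, 0.001, 0.0]
ft_force: [1.3, -2.1, -0.4]
grip_width: 0.0285
```

```bash
python3 -c "
from h import *
gb(0,.046,.1145,0)
"
```

```text
t 15.03 pos [ 0.4735 -0.0389  0.1688] F [ 1.3 -2.1 -0.4] w 0.0285
delta_pos [0.0002, -0.0541, 0.0004] dr [0.0012, -0.0019, 0.0007] rows 2.0
grasp in box [-0.0002 -0.0081  0.1149] yaw-box 0.0007 Z [ 2.3e-03 -2.0e-04 -1.0e+00] q7 0.572 T [-0.4  -0.24  0.01]
```

Emit:
move_arm([
  {"delta_pos": [0,-0.008,0],"dr": [0,0,0],"hand": 0.2},
  {"delta_pos": [0,-0.017,0],"dr": [0,0,0],"hand": 0.2},
  {"delta_pos": [0,-0.026,0],"dr": [0,0,0],"hand": 0.2},
  {"delta_pos": [0,-0.034,0],"dr": [0,0,0],"hand": 0.2},
  {"delta_pos": [0,-0.04,0],"dr": [0,0,0],"hand": 0.2},
])

```text
clock: 15.45
position: [0.454, -0.0025, 0.1688]
eef_rot: [0.97, 0.244, 0.001, 0.0]
ft_force: [1.1, -1.8, -0.6]
grip_width: 0.0285
```

```bash
python3 -c "
from h import *
gb(0,.046,.1145,0)
"
```

```text
t 15.45 pos [ 0.454  -0.0025  0.1688] F [ 1.1 -1.8 -0.6] w 0.0285
delta_pos [0.0002, -0.0128, 0.0004] dr [0.001, -0.0018, 0.0016] rows 1.0
grasp in box [-0.0002  0.0332  0.1149] yaw-box 0.0016 Z [ 0.0021 -0.     -1.    ] q7 0.486 T [-0.42 -0.21  0.02]
```

Emit:
move_arm([
  {"delta_pos": [0,-0.004,0],"dr": [0,0,0],"hand": 0.2},
  {"delta_pos": [0,-0.007,0],"dr": [0,0,0],"hand": 0.2},
  {"delta_pos": [0,-0.01,0],"dr": [0,0,0],"hand": 0.2},
  {"delta_pos": [0,-0.012,0],"dr": [0,0,0],"hand": 0.2},
  {"delta_pos": [0,-0.013,0],"dr": [0,0,0],"hand": 0.2},
])

```text
clock: 15.87
position: [0.4479, 0.009, 0.1688]
eef_rot: [0.97, 0.244, 0.001, 0.0]
ft_force: [2.9, -2.7, -2.0]
grip_width: 0.0284
```

```bash
python3 -c "
from h import *
gb(0,.047,.1145,0)
"
```

```text
t 15.87 pos [0.4479 0.009  0.1688] F [ 2.9 -2.7 -2. ] w 0.0284
delta_pos [0.0001, -0.0008, 0.0004] dr [0.0012, -0.0019, 0.0015] rows 1.0
grasp in box [-1.000e-04  4.620e-02  1.149e-01] yaw-box 0.0015 Z [ 2.3e-03 -1.0e-04 -1.0e+00] q7 0.456 T [-0.82 -0.56  0.01]
```

Perhaps just touching the stop; press a little further to confirm.

Emit:
move_arm([
  {"delta_pos": [0,-0.001,0],"dr": [0,0,0],"hand": 0.2},
  {"delta_pos": [0,-0.002,0],"dr": [0,0,0],"hand": 0.2},
  {"delta_pos": [0,-0.003,0],"dr": [0,0,0],"hand": 0.2},
  {"delta_pos": [0,-0.003,0],"dr": [0,0,0],"hand": 0.2},
])

```text
clock: 16.2
position: [0.448, 0.0095, 0.1693]
eef_rot: [0.97, 0.243, 0.002, 0.002]
ft_force: [4.2, -8.1, -1.3]
grip_width: 0.0286
```

```bash
python3 -c "
from h import *
gb(0,.047,.1145,0)
"
```

```text
t 16.2 pos [0.448  0.0095 0.1693] F [ 4.2 -8.1 -1.3] w 0.0286
delta_pos [-0.0003, -0.0004, 0.0008] dr [0.0046, -0.0039, -0.0001] rows 1.0
grasp in box [0.0003 0.0466 0.1154] yaw-box -0.0001 Z [ 0.0056 -0.0023 -1.    ] q7 0.449 T [-1.73 -0.85  0.09]
```

Emit:
move_arm([
  {"delta_pos": [0,0,0.0005],"dr": [0.003,-0.002,0],"hand": 0.2},
  {"delta_pos": [0,0,0.0005],"dr": [0.003,-0.002,0],"hand": 0.4},
  {"delta_pos": [0,0,0.0005],"dr": [0.003,-0.002,0],"hand": 0.7},
  {"delta_pos": [0,0,0.0005],"dr": [0.003,-0.002,0],"hand": 1},
  {"delta_pos": [0,0,0.0005],"dr": [0.003,-0.002,0],"hand": 1},
])

```text
clock: 16.62
position: [0.4477, 0.0099, 0.1686]
eef_rot: [0.97, 0.243, 0.001, 0.0]
ft_force: [0.2, -0.9, -0.2]
grip_width: 0.0689
```

Emit:
move_arm([
  {"delta_pos": [0,0,-0.01],"dr": [0,0,0],"hand": 1},
  {"delta_pos": [0,0.01,-0.035],"dr": [0,0,0],"hand": 1},
  {"delta_pos": [0,0.03,-0.07],"dr": [0,0,0],"hand": 1},
  {"delta_pos": [0,0.05,-0.1],"dr": [0,0,0],"hand": 1},
  {"delta_pos": [0,0.06,-0.13],"dr": [0,0,0],"hand": 1},
])

```text
clock: 17.03
position: [0.4764, -0.0449, 0.3013]
eef_rot: [0.97, 0.242, 0.001, 0.001]
ft_force: [0.8, -0.6, -0.0]
grip_width: 0.0855
```

Emit:
move_arm([
  {"delta_pos": [0,0,0],"dr": [0,0,0],"hand": 1},
  {"delta_pos": [0,0,0],"dr": [0,0,0],"hand": 1},
  {"delta_pos": [0,0,0],"dr": [0,0,0],"hand": 1},
])

```text
clock: 17.28
position: [0.4759, -0.0444, 0.3014]
eef_rot: [0.97, 0.243, 0.002, 0.001]
ft_force: [0.5, -0.4, -1.2]
grip_width: 0.0851
```

Run:
```python
from plant import r
from h import *
for cam in ['wrist','top','scene']:
    cp=r.camera_params(cam)
    im=r.read_camera(cam); 
    cv2.imwrite(f'pics/{cam}8.png',im[:,:,::-1] if cam=='wrist' else cv2.resize(im[150:370,200:480,::-1],None,fx=2.7,fy=2.7))
    for n,z in [('hatch_handle',.112),('hatch_knob',.112),('t_handle',.206),('petri_dish',0),('dropper_bottle',0),('slide_box',0)]:
        for e in r.spot_point(n,cam)[:1]:
            a=ray_z(e['at'],cp,z)-b2w([0,0,0],POSE); c,s=np.cos(POSE[2]),np.sin(POSE[2])
            print(cam,n,np.round(e['at']),round(e['conf'],2),(c*a[0]+s*a[1]).round(4),(-s*a[0]+c*a[1]).round(4))
gb(0,0,.2,0)
```

```text
wrist hatch_knob [324. 127.] 0.64 -0.0013 0.0456
wrist slide_box [452. 370.] 0.9 0.1284 -0.1989
top hatch_handle [311. 285.] 0.82 0.004 0.1293
top hatch_knob [344. 268.] 0.85 0.0006 0.0467
top t_handle [313. 262.] 0.52 0.0359 0.1052
top petri_dish [238. 319.] 0.86 0.0237 0.3175
top dropper_bottle [235. 279.] 0.62 0.1124 0.282
top slide_box [402. 185.] 0.52 0.1206 -0.1967
scene hatch_handle [379. 287.] 0.65 -0.0476 0.1602
scene hatch_knob [374. 252.] 0.59 0.0033 0.0504
scene t_handle [348. 215.] 0.92 0.0338 0.1073
scene petri_dish [296. 384.] 0.92 0.0258 0.3151
scene dropper_bottle [256. 358.] 0.58 0.1157 0.294
scene slide_box [362. 239.] 0.54 0.1253 -0.1961
t 18.33 pos [ 0.4764 -0.0449  0.3014] F [0.5 0.1 0.6] w 0.0857
delta_pos [0.0002, -0.0148, 0.0474] dr [0.0024, -0.0026, -0.0011] rows 2.0
grasp in box [-0.0004 -0.0147  0.2475] yaw-box -0.0011 Z [ 3.4e-03 -9.0e-04 -1.0e+00] q7 0.553 T [-0.1  -0.   -0.04]
```

View pics/wrist8.png

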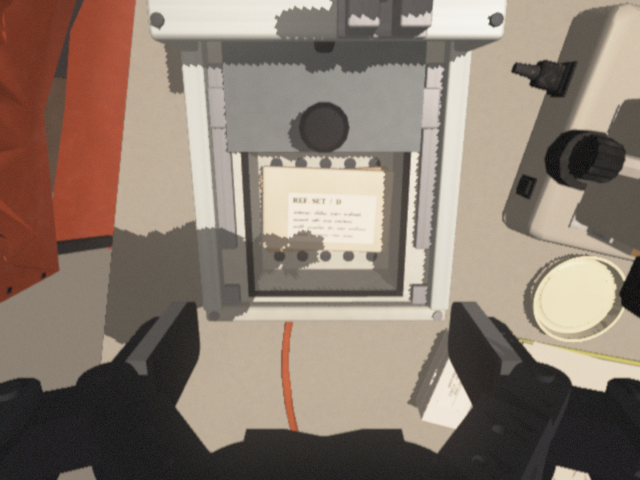

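View pics/scene8.png

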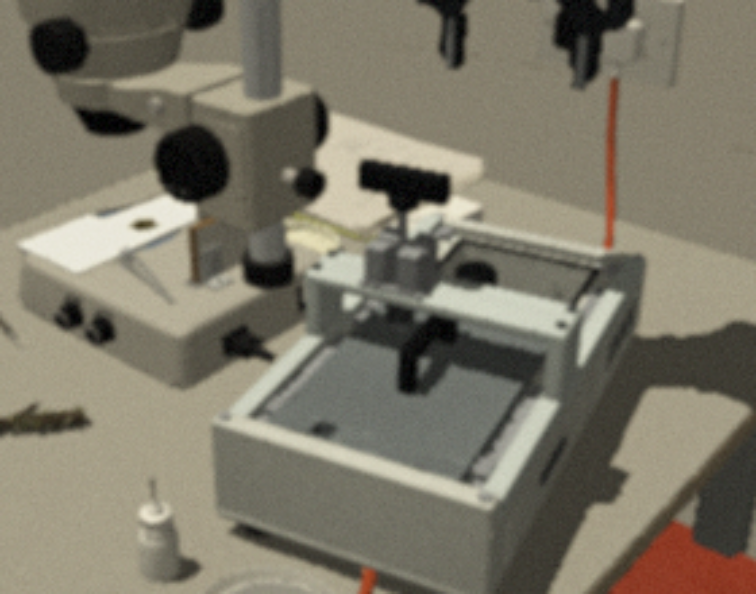

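View pics/top8.png

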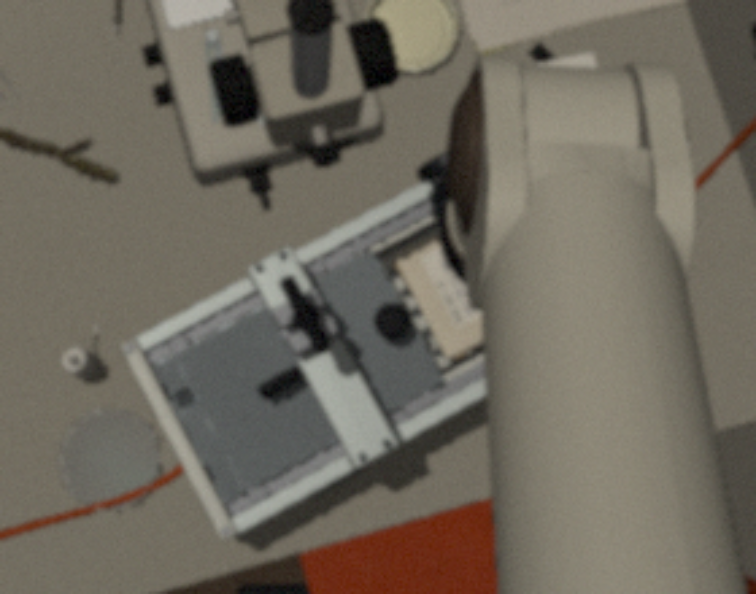

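```bash
python3 -c "
from plant import r
print(r.finish_job(), r.get_state()['clock'])"
```

```text
the job is handed in; nothing more can be done
the job is handed in; nothing more can be done
```

The box is open and the job was handed in at about 18.3 s of the 58 s allowed.

- **Plunger:** I pulled it up about 30 mm, with the wrist reading about 14.5 N as the spring should give. I then turned it +90° without resistance and lowered it until it took a 10 N push without moving, at a lift of about 22 mm. The later pictures show the T-handle still raised and lying across the box.
- **Hatch, first grip:** I raised it about 10 mm by the bow handle and moved it 30 mm towards the bridge. I set it down at the height expected for the rails and let go.
- **Hatch, second grip:** I slid it on by the knob against about 2 N of friction, until it met the end stop with about 9 N.

**Last checks:**
- **Hatch position:** the knob showed at y = 45.6 mm in the wrist camera and 46.7 mm in the top camera, against an expected 47 mm. The scene camera gave 50.4 mm, but it views the box at a slant. The pictures show the hatch lying flat against the end wall with the well open.
- **Bystanders:** the dish, bottle and slide box were standing upright beyond the box, and the arm did not go near them. I did not measure their positions before starting, so "undisturbed" rests on the pictures.
- **Disagreeing reading:** one network result for the bow handle in the scene camera was clearly wrong, because the bridge partly hides it. I ignored it; the top camera put the handle at about y = 129 mm, against an expected 131 mm.

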